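Lift the loaded tube block out of the dry-bath heater and hold it level

ROBOT

A 7-joint arm with a two-finger parallel gripper is mounted at the origin on a cart in front of the work surface, level with it; the furniture and walls round the work are solid. World frame = base frame: x ahead of the robot, y to its left, z up, the work surface at z = 0. Lengths are in mm, angles in rad, forces in N, time in s.
With the tool pointing down it reaches from about 425 to 975 mm from the base axis. Payload 16.7 kg.
Tool frame: the origin (TCP) lies midway between the tips of the shut fingers; the grasp point (between the pads) lies 19 mm behind it; x points along the fingers, y is the direction in which the jaws open and shut, and the axes are right-handed (so a half turn about x gives the same grasp; the last joint's range is limited). The gripper opens to 85 mm and grips with 20 to 120 N. Pads are 22 mm wide; open, the fingers measure 114 mm over their backs; the gripper's body (76 mm by 85 mm) begins 54 mm behind the grasp point. The pads swing forward as they close: fully open they stand 13 mm farther back than shut.
Start: joints at [1.05, 0.426, 0.074, 1.606, -0.034, 1.111, -0.067], TCP at [244.561, -629.1, 231.302] pointing down, gripper open.
Joint ranges: [-2.85, 2.85], [-0.5, 2.14], [-1.23, 1.37], [0.21, 2.46], [-1.02, 4.16], [0.16, 2.05], [-2.73, 2.73]. Speed limits (rad/s): [1.89, 1.89, 2.39, 2.39, 3.01, 3.01, 3.01].

INTERFACE

Orientations are given as a unit quaternion [w, x, y, z].
In Python, from bench import sensors, eyes, job gives the robot as it stands.
- The arm moves only by the tool arm_command, never from a script. Its argument "deltas" is text: rows parted by semicolons, each of 5 numbers parted by spaces: the finger opening in m, from 0 to 0.0854, then the shift along the tool's x, y, z in m, then the turn about the tool's x in rad. A call has exactly 5 rows; each row shifts and turns the pose as measured when the row begins, along the tool's axes as they then stand; what a row does not reach is not made up. A row lasts 1/8 s, in which the tool goes at most 62.5 mm and 10.7 degrees, less where a joint would pass 70% of its speed; a pose out of reach is approached as far as the arm can. A call is refused whole if a number of a shift passes 0.0625 or a number of a turn 0.188, either way. A call with a gripper value outside its range is refused whole. The fingers move at their own pace and stop on an object; "newtons" is the grip in N (left out, the last holds). Time passes only in rows, so rows that do not move let the fingers close, or fill a call up. It gives the time, the measured TCP pose, the force and the opening at its end, in the units of the state.
- sensors.observe(): the state, without advancing time (a new reading comes with each control period).
- eyes.read_camera(name): name is "scene" or "top" or "wrist"; returns a dict with "image" (480x640x3 uint8, red, green, blue), "fx", "fy", "cx", "cy" (pixels), "R" (3x3) and "t" (3): a world point X has camera coordinates R X + t. Camera axes: x right, y down, z forward; pixel columns grow to the right and rows downward; lengths in mm; the calibration is good to about 2 mm. The wrist camera is an equidistant fisheye: a pixel r from the principal point sees the ray r / f radians off the axis. A picture is of the moment at which its call begins. There is no depth.
- job.job_done(): hands the job in, once; it reports no verdict.
The state is a dict: "time_s": time; "joint_pos": joint angles; "joint_velocities": joint speeds; "effort": joint torques, N m; "eef_pos": TCP position; "ee_rot": TCP orientation; "force": force on the tool from outside, world axes, zero at the start; "wrist_torque": the same for the moment, N m; "grip_width": finger opening in mm.
Only numpy, scipy, OpenCV 4.12 (cv2) and the standard library are available. Lean on these libraries where they do the work, as an engineer would, in place of code of your own. Each camera call takes 0.05 s, during which the arm holds its last target.

TASK

Swing the clear cover of the two-block heater fully open, take the metal block that has tubes standing in it by its lifting bar, and lift it straight up out of its well. Finish while holding it: keep it level and still in the gripper about 8 cm above the heater's deck, over the heater, with all its tubes still in their holes, so that a cooling tray can be slid under it. Leave the cover open, the empty block in its well, and the things lying around alone.

Things in the scene. Friction and masses are not known exactly. Their poses are not given: they have to be found in the camera images.
- heater: white heater fixed to the bench, 192 mm deep (x) by 193 mm wide (y); origin at bench height on its centre line, 105 mm behind its front edge; its own x points to its rear, y to its left, control panel at the front. Flat deck 80 mm above the bench with two open rectangular wells side by side, each 87 mm (x) by 63 mm (y), floor 48 mm below the deck; well centres at x = +10 mm, y = +33.5 and -33.5 mm. A block sits in each, in either order.
- lid (a joint): angle of the heater's clear cover: 0 closed, grows as the front edge swings up and back about the hinge, stop at 1.75 rad. The cover is an open-bottomed clear box 110 mm (x) by 144 mm (y) by 43 mm high, 3 mm walls, 150 g, over both wells. Its hinge is stiff (about 0.2 N m) and it stays wherever it is left.
- lid_grip (a point): point to hold the cover by: on a black upright tab (14 mm wide in the heater's y, 22 mm in x, 37 mm tall above the cover) at the front of the cover's top, 22 mm above the top; closed, it stands 92 mm in front of and 65 mm above the hinge line. It moves with the cover; its z axis is the cover's, straight up when closed.
- lid_hinge (a point): middle of the cover's hinge line at the rear of the deck, 83 mm above the bench; the line runs along the heater's y axis.
- tube_block: the loaded block: bare aluminium, 84 mm (x) by 60 mm (y) by 48 mm high, about 0.5 kg, flush with the deck in its well with 1.5 mm play each side; four capped tubes stand in its corner holes. Origin under its centre; x, y parallel to the heater's.
- tube_block_bar (a point): middle of the loaded block's lifting bar: black bar 44 mm long (block's x), 12 mm wide (y), 12 mm high, with its centre 28 mm above the block's top (76 mm above the origin), on an 8 mm central stem. At least 20 mm is free beside and below it; the other bar is 67 mm away in y; tubes stick up about 7 mm from the block's top.
- empty_block: the second block, the same shape with the same bar, but with no tubes in it; stays in its well.
- tube_0: amber capped tube, 13 mm across, 41 mm long, standing loose in a corner hole (34 mm deep) of the loaded block; origin on its side, 6.5 mm off its axis and about 21 mm above its tip.
- tube_1: amber capped tube, 13 mm across, 41 mm long, standing loose in a corner hole (34 mm deep) of the loaded block; origin on its side, 6.5 mm off its axis and about 21 mm above its tip.
- tube_2: amber capped tube, 13 mm across, 41 mm long, standing loose in a corner hole (34 mm deep) of the loaded block; origin on its side, 6.5 mm off its axis and about 21 mm above its tip.
- tube_3: amber capped tube, 13 mm across, 41 mm long, standing loose in a corner hole (34 mm deep) of the loaded block; origin on its side, 6.5 mm off its axis and about 21 mm above its tip.
- timer: flat white timer 64 x 66 x 19 mm lying right of the heater; leave alone.
- marker_black: capped black marker pen, 129 mm long, 15 mm thick, lying on the bench right of the heater; leave alone.

How it is judged:
By the outcome, as a careful person would: the job done as asked, in the order asked, and still so for the second after the job is handed in, while the arm keeps its last pose, push and grip.
It also fails if it takes over 58 s, if anything falls off the work surface, if the arm or the gripper's body presses on something with over 40 N, if the wrist force passes 120 N, or if a joint passes its speed limit or range.

## Working session

There is one attempt and no reset: what is moved stays moved. The work goes in short steps, Python scripts to look and compute and a tool call to move; the robot and the scene stay as the last step left them, time stands still between calls to the robot, and variables do not carry over. Pictures are saved under pics/ and viewed, and the job is handed in when it is done.

Besides the shell and the picture viewer there is one more tool, called after "Call:" in YAML: its name, and indented under it one key for each argument. arm_command: Moves the arm, as the interface text tells. Its arguments: {"type":"object","properties":{"deltas":{"type":"string"},"newtons":{"type":"number"}},"required":["deltas"]}

```bash
mkdir -p pics; ls; python3 - <<'E'
from bench import sensors, eyes
import cv2
print(sensors.observe())
for n in ["scene","top","wrist"]:
    c=eyes.read_camera(n); cv2.imwrite(f"pics/{n}0.png",c["image"][:,:,::-1])
    print(n,c["fx"],c["fy"],c["cx"],c["cy"],c["R"],c["t"])
E
```

```text
pics
{'time_s': 0.0, 'joint_pos': array([ 1.05052424,  0.42674923,  0.07385051,  1.60665682, -0.03413036,
        1.11081482, -0.06708579]), 'joint_velocities': array([-0.00037807,  0.00291396, -0.00043699, -0.00102294,  0.0010601 ,
       -0.00084785,  0.00095526]), 'effort': array([ 6.74836656e-05, -9.49824572e+01,  3.76064122e+00, -4.63506782e+01,
        1.92948687e-02,  1.02440827e-02,  2.12088736e-05]), 'eef_pos': array([ 244.39453237, -628.72856208,  230.57711814]), 'ee_rot': array([-0.12985695, -0.69487723, -0.13079696,  0.69510787]), 'force': array([0.14229438, 0.22701584, 0.10145056]), 'wrist_torque': array([ 0.00723831, -0.06335362, -0.00772441]), 'grip_width': 85.27237464109767}
scene 598.2421375697146 598.2421375697146 314.5543264054081 237.05271779481004 [[-0.84845794 -0.52923674 -0.00525283]
 [-0.38980387  0.63157487 -0.67019857]
 [ 0.35801126 -0.56658772 -0.74216325]] [430.59129609 248.56215013 903.44646343]
top 620.8076465756869 620.8076465756869 319.25330476951547 240.1059218454776 [[-0.01753659 -0.99968606 -0.01789565]
 [-0.99717348  0.01879474 -0.07274475]
 [ 0.07305826  0.01656938 -0.99719003]] [  56.17985392  506.95890379 1135.71029961]
wrist 371.64829954431775 371.64829954431775 323.0869190069085 242.26588282566777 [[ 3.62146237e-01 -9.32121204e-01 -4.06137482e-04]
 [-8.97568277e-01 -3.48839256e-01  2.69596665e-01]
 [-2.51438445e-01 -9.72688818e-02 -9.62973246e-01]] [-674.5293072   -35.00346743  378.2107003 ]
```

View pics/scene0.png

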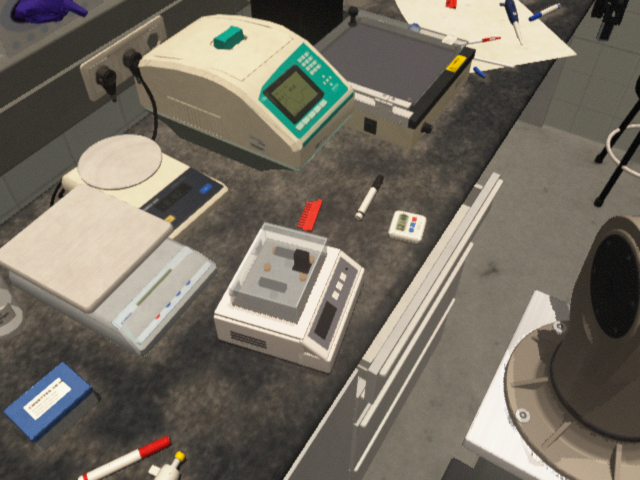

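View pics/top0.png

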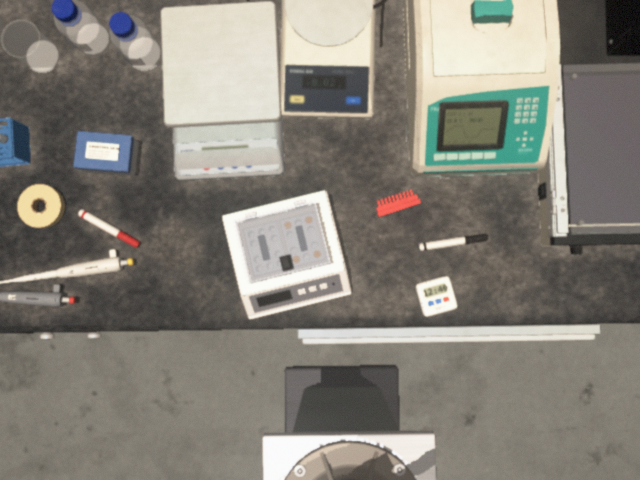

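View pics/wrist0.png

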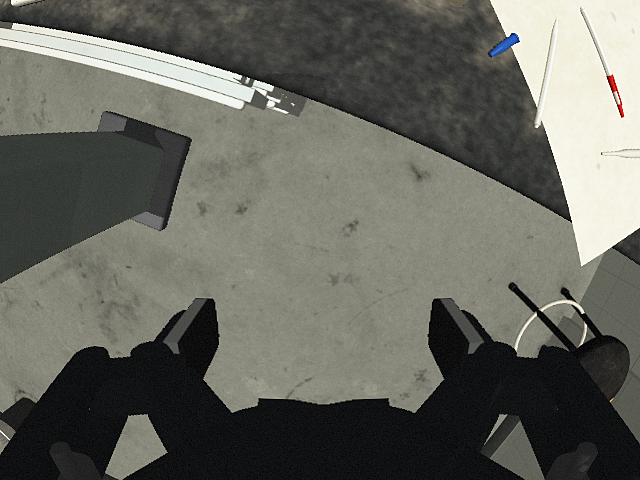

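```bash
python3 - <<'E'
import cv2
a=cv2.imread("pics/top0.png")[180:330,210:370]; cv2.imwrite("pics/top0z.png",cv2.resize(a,None,fx=4,fy=4,interpolation=cv2.INTER_CUBIC))
a=cv2.imread("pics/scene0.png")[215:375,205:375]; cv2.imwrite("pics/scene0z.png",cv2.resize(a,None,fx=3.5,fy=3.5,interpolation=cv2.INTER_CUBIC))
E
```

```text
(no output)
```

View pics/top0z.png

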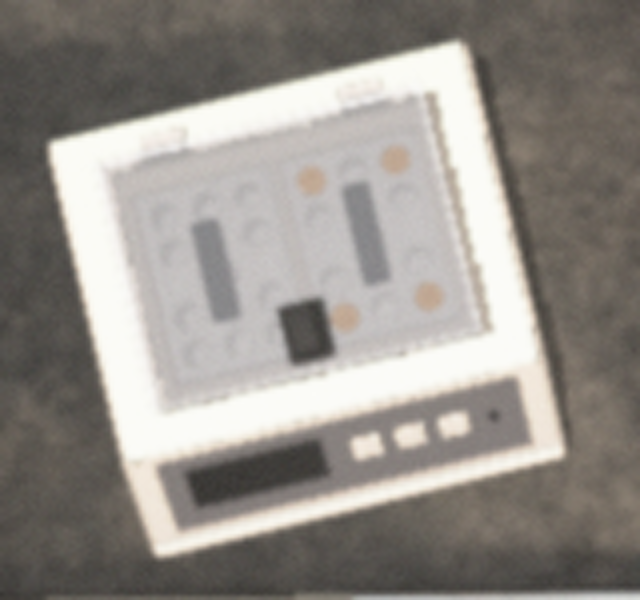

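View pics/scene0z.png

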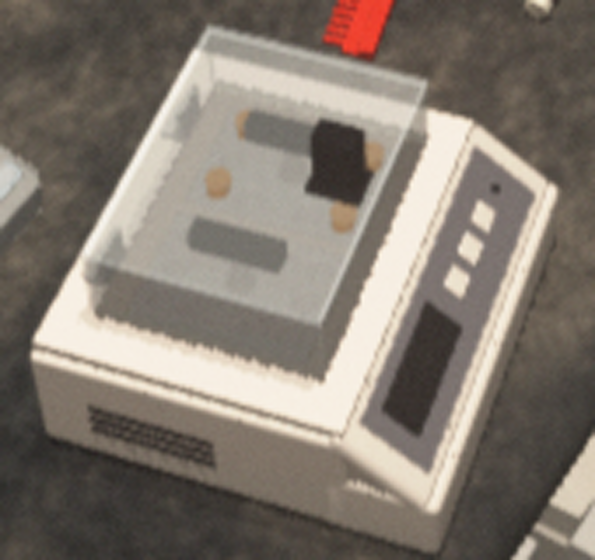

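```bash
cat > h.py <<'E'
import numpy as np
from bench import sensors, eyes
def ray(c,u,v,fish=False):
    x=(u-c["cx"])/c["fx"]; y=(v-c["cy"])/c["fy"]
    if fish:
        r=np.hypot(x,y); d=np.array([np.sin(r)*x/r,np.sin(r)*y/r,np.cos(r)]) if r>0 else np.array([0,0,1.])
    else: d=np.array([x,y,1.])
    R=np.array(c["R"]);t=np.array(c["t"])
    return -R.T@t, R.T@d
def onz(c,u,v,z,fish=False):
    o,d=ray(c,u,v,fish); return o+d*(z-o[2])/d[2]
def tri(c1,p1,c2,p2,f1=False,f2=False):
    o1,d1=ray(c1,*p1,f1);o2,d2=ray(c2,*p2,f2)
    d1/=np.linalg.norm(d1);d2/=np.linalg.norm(d2)
    s=np.linalg.lstsq(np.stack([d1,-d2],1),o2-o1,rcond=None)[0]
    a=o1+s[0]*d1;b=o2+s[1]*d2
    return (a+b)/2,np.linalg.norm(a-b)
def proj(c,X,fish=False):
    p=np.array(c["R"])@np.array(X)+np.array(c["t"])
    if fish:
        r=np.hypot(p[0],p[1]);th=np.arctan2(r,p[2]);return c["cx"]+c["fx"]*th*p[0]/r,c["cy"]+c["fx"]*th*p[1]/r
    return c["cx"]+c["fx"]*p[0]/p[2],c["cy"]+c["fy"]*p[1]/p[2]
E
python3 - <<'E'
from h import *
np.set_printoptions(precision=1,suppress=True)
T=eyes.read_camera("top");S=eyes.read_camera("scene")
zt=lambda x,y:((x+.5)/4-.5+210,(y+.5)/4-.5+180)
zs=lambda x,y:((x+.5)/3.5-.5+205,(y+.5)/3.5-.5+215)
L=onz(T,*zt(215,270),112);R=onz(T,*zt(367,233),112)
print("bars",L,R,R-L,np.linalg.norm(R-L))
rl=onz(T,*zt(50,143),80);rr=onz(T,*zt(463,42),80);print("deck rear",rl,rr,np.linalg.norm(rr-rl),np.arctan2(*( (rl-rr)[:2]*[-1,1])))
for n,b in dict(rba=((357,183),(0,0)),rbf=((377,283),(0,0)),lba=((205,221),0),lbf=((227,320),0)).items(): print(n,onz(T,*zt(*b[0]),112))
for t in [(312,181),(395,159),(345,318),(429,296)]: print("tube",onz(T,*zt(*t),87))
print("tabtop T@163",onz(T,*zt(305,320),163), )
print("left bar tri",tri(T,zt(215,270),S,zs(238,240)))
print("tube tri",tri(T,zt(312,181),S,zs(217,182)),tri(T,zt(345,318),S,zs(345,216)))
E
```

```text
bars [490.8 141.2 112. ] [505.5  75.9 112. ] [ 14.6 -65.3   0. ] 66.91836094094785
deck rear [550.6 217.2  80. ] [592.   33.5  80. ] 188.2966249957095 0.2216406748234949
rba [527.   79.9 112. ]
rbf [484.  72. 112.]
lba [512.  145.3 112. ]
lbf [469.4 136.3 112. ]
tube [530.8 100.8  87. ]
tube [539.7  64.3  87. ]
tube [470.4  87.3  87. ]
tube [479.3  50.4  87. ]
tabtop T@163 [466.6  99.4 163. ]
left bar tri (array([492.1, 141.9, 112.8]), np.float64(3.019323729226381))
tube tri (array([532.7, 102.1,  85.1]), np.float64(4.150254801524357)) (array([471.7,  88.1,  85.3]), np.float64(2.9524666292616253))
```

```bash
python3 - <<'E'
from h import *
from scipy.spatial.transform import Rotation as Ro
np.set_printoptions(precision=3,suppress=True)
s=sensors.observe();q=s["ee_rot"];M=Ro.from_quat([q[1],q[2],q[3],q[0]]).as_matrix();print(M)
W=eyes.read_camera("wrist");R=W["R"];o=-R.T@W["t"];print("cam in tool",M.T@(o-s["eef_pos"]),"axes in tool rows",R@M)
T=eyes.read_camera("top")
zt=lambda x,y:((x+.5)/4-.5+210,(y+.5)/4-.5+180)
E
```

```text
[[-0.     0.362 -0.932]
 [ 0.    -0.932 -0.362]
 [-1.    -0.001 -0.   ]]
cam in tool [-142.646   -0.125  -68.136] axes in tool rows [[-0.001  1.     0.   ]
 [-0.27  -0.     0.963]
 [ 0.963  0.001  0.27 ]]
```

```bash
cat > plan.py <<'E'
import sys
from h import *
from scipy.spatial.transform import Rotation as Ro
# usage: plan.py x y z yaw(of tool y) step_mm  : world TCP target, prints 5 rows
def st():
    s=sensors.observe();q=s["ee_rot"];M=Ro.from_quat([q[1],q[2],q[3],q[0]]).as_matrix();return s,M
if __name__=="__main__":
    x,y,z,yaw,step=map(float,sys.argv[1:6]); s,M=st(); p=s["eef_pos"].copy(); g=np.array([x,y,z])
    cur=np.arctan2(M[1,1],M[0,1]); d=(yaw-cur+np.pi)%(2*np.pi)-np.pi
    if len(sys.argv)>6: d=yaw-cur
    print("pos",p.round(1),"yawerr",round(d,4),"dist",np.linalg.norm(g-p).round(1),"tilt",M[:,0].round(4))
    for i in range(5):
        v=g-p;n=np.linalg.norm(v);v=v*min(1,step/n) if n>0 else v
        sh=M.T@v/1000; a=np.clip(d,-.18,.18)   # +world yaw = -tool x
        print("%.4f %.4f %.4f %.3f"%(*sh,-a))
        p+=v;d-=a;M=M@Ro.from_euler('x',-a).as_matrix()
E
python3 plan.py 480 -300 260 1.79 60 f
```

```text
pos [ 244.5 -629.   231.1] yawerr 2.99 dist 405.6 tilt [-1.e-04  3.e-04 -1.e+00]
-0.0043 -0.0327 -0.0501 -0.180
-0.0043 -0.0232 -0.0551 -0.180
-0.0043 -0.0130 -0.0584 -0.180
-0.0043 -0.0023 -0.0598 -0.180
-0.0043 0.0084 -0.0593 -0.180
```

Call:
arm_command:
  deltas: "0.05 -0.005 -0.033 -0.050 -0.18; 0.05 -0.005 -0.023 -0.055 -0.18; 0.05 -0.005 -0.013 -0.058 -0.18; 0.05 -0.005 -0.002 -0.060 -0.18; 0.05 -0.005 0.008 -0.059 -0.18"
  newtons: 25

```text
time_s: 0.98
eef_pos: [417.3, -381.4, 255.9]
ee_rot: [-0.425, -0.564, -0.425, 0.566]
force: [0.8, 0.0, 0.1]
grip_width: 50.2
```

```bash
python3 plan.py 480 -300 260 1.79 60 f
```

```text
pos [ 417.3 -381.4  255.9] yawerr 2.0708 dist 102.8 tilt [-0.0017 -0.0014 -1.    ]
-0.0025 0.0220 -0.0558 -0.180
-0.0018 0.0225 -0.0364 -0.180
0.0000 0.0000 0.0000 -0.180
0.0000 0.0000 0.0000 -0.180
0.0000 0.0000 0.0000 -0.180
```

Good tracking. On towards the waypoint in front of the tab.

```bash
python3 plan.py 465 100 260 1.79 60 f
```

```text
pos [ 417.3 -381.4  255.9] yawerr 2.0708 dist 483.8 tilt [-0.0017 -0.0014 -1.    ]
-0.0006 -0.0109 -0.0590 -0.180
-0.0006 -0.0001 -0.0600 -0.180
-0.0006 0.0106 -0.0591 -0.180
-0.0006 0.0210 -0.0562 -0.180
-0.0006 0.0307 -0.0515 -0.180
```

Call:
arm_command:
  deltas: "0.05 -0.001 -0.005 -0.060 -0.18; 0.05 -0.001 0 -0.060 -0.18; 0.05 -0.001 0.0105 -0.059 -0.18; 0.05 -0.001 0.021 -0.056 -0.18; 0.05 -0.001 0.031 -0.0515 -0.18"

```text
time_s: 1.6
eef_pos: [451.2, -73.7, 261.5]
ee_rot: [0.635, 0.313, 0.633, -0.315]
force: [1.1, 0.1, 0.1]
grip_width: 49.8
```

```bash
python3 plan.py 465 100 260 1.79 55 f
```

```text
pos [451.2 -73.7 261.5] yawerr 1.1389 dist 174.2 tilt [ 0.0017 -0.0034 -1.    ]
0.0003 0.0367 -0.0410 -0.180
0.0003 0.0434 -0.0337 -0.180
0.0003 0.0488 -0.0254 -0.180
0.0000 0.0088 -0.0027 -0.180
0.0000 0.0000 0.0000 -0.180
```

Call:
arm_command:
  deltas: "0.05 0 0.037 -0.041 -0.18; 0.05 0 0.0434 -0.034 -0.18; 0.05 0 0.048 -0.025 -0.18; 0.05 0 0.004 -0.0027 -0.18; 0.05 0 0 0 -0.18"

```text
time_s: 2.22
eef_pos: [461.4, 105.7, 262.5]
ee_rot: [0.709, -0.006, 0.705, 0.004]
force: [0.1, -0.5, -0.6]
grip_width: 49.7
```

```bash
python3 plan.py 465 100 240 1.79 55 f
```

```text
pos [461.4 105.7 262.5] yawerr 0.2053 dist 23.5 tilt [ 0.0057 -0.0033 -1.    ]
0.0226 -0.0056 0.0034 -0.180
0.0000 0.0000 0.0000 -0.025
0.0000 0.0000 0.0000 -0.000
0.0000 0.0000 0.0000 -0.000
0.0000 0.0000 0.0000 -0.000
```

Call:
arm_command:
  deltas: "0.05 0.022 -0.0056 0.0034 -0.18; 0.05 0 0 0 -0.026; 0.05 0 0 0 0; 0.05 0 0 0 0; 0.05 0 0 0 0"

```text
time_s: 2.85
eef_pos: [465.6, 100.9, 242.4]
ee_rot: [0.706, -0.079, 0.7, 0.076]
force: [-1.1, -0.6, 0.1]
grip_width: 49.9
```

```bash
python3 plan.py 465 100 240 1.79 55 f; python3 - <<'E'
from h import *
import cv2,pickle
c=eyes.read_camera("wrist"); cv2.imwrite("pics/w1.png",c["image"][:,:,::-1])
pickle.dump(dict(c),open("w1.pkl","wb"))
s=eyes.read_camera("scene"); cv2.imwrite("pics/s1.png",s["image"][:,:,::-1])
E
```

```text
pos [465.6 100.9 242.4] yawerr 0.0001 dist 2.6 tilt [ 0.0084 -0.0032 -1.    ]
0.0024 -0.0007 -0.0008 -0.000
0.0000 0.0000 0.0000 -0.000
0.0000 0.0000 0.0000 -0.000
0.0000 0.0000 0.0000 -0.000
0.0000 0.0000 0.0000 -0.000
```

View pics/w1.png

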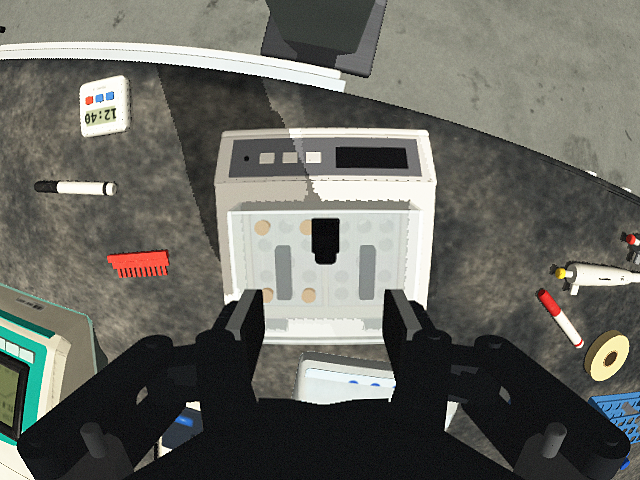

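View pics/s1.png

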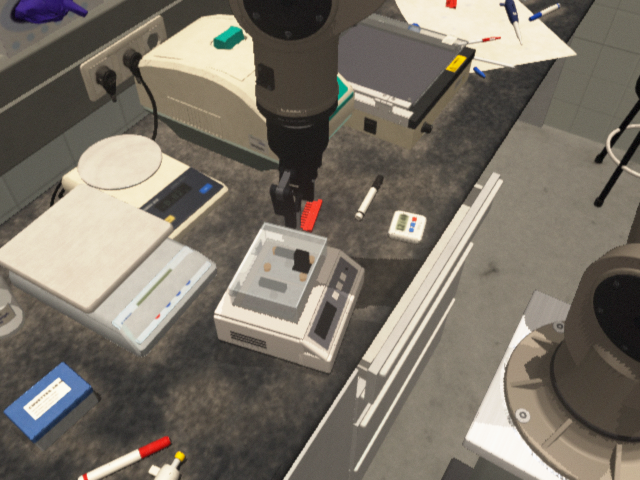

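```bash
python3 - <<'E'
import cv2,numpy as np
a=cv2.imread("pics/w1.png")[190:350,210:440]; 
cv2.imwrite("pics/w1z.png",cv2.resize(np.clip(a*1.0,0,255).astype('uint8'),None,fx=3.4,fy=3.4,interpolation=cv2.INTER_CUBIC))
b=a[20:80,90:140].astype(float)
cv2.imwrite("pics/w1t.png",cv2.resize(np.clip(b*4,0,255).astype('uint8'),None,fx=8,fy=8,interpolation=cv2.INTER_NEAREST))
E
```

```text
(no output)
```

View pics/w1z.png

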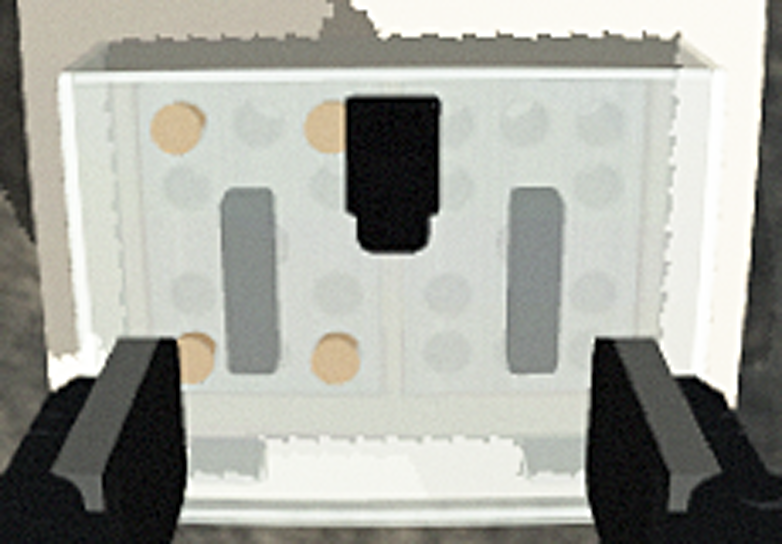

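View pics/w1t.png

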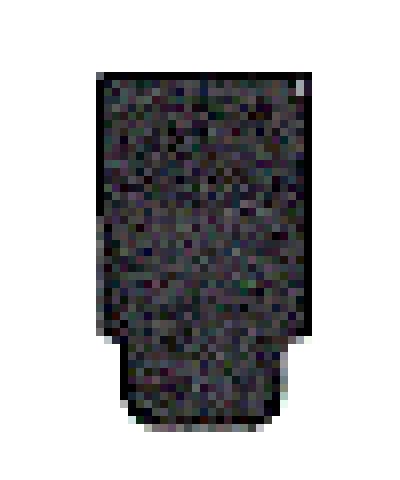

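```bash
python3 - <<'E'
from h import *
import pickle
np.set_printoptions(precision=1,suppress=True)
c=pickle.load(open("w1.pkl","rb"))
Hx=np.array([np.cos(.22),np.sin(.22)]);Hy=np.array([-Hx[1],Hx[0]])
O=np.array([488.2,106.3])
def hf(X): d=X[:2]-O; return np.array([d@Hx,d@Hy,X[2]])
def w(n,u,v,z): X=onz(c,u,v,z,True);print(n,X,"heater",hf(X))
w("foot FL",311.5,218,128);w("foot FR",338.5,218,128);w("foot rear",325,256,128)
w("up rear top",325,264.5,163);w("up rear L",315.5,262,163);w("up rear R",334.5,262,163)
zz=lambda x,y:(210+x/3.4,190+y/3.4)
for b in [(248,188),(248,374),(222,280),(275,280),(536,188),(536,374)]: w("bar",*zz(*b),112)
for b in [(178,128),(330,127),(192,358),(336,358)]: w("tube",*zz(*b),87)
w("coverF",*zz(390,73),126);w("rear hinge",*zz(390,437),83);w("coverL",*zz(718,70),126);w("coverR",*zz(65,70),126);w("edge deck rear",*zz(390,500),80);
E
```

```text
foot FL [454.4  89.3 128. ] heater [-36.7  -9.2 128. ]
foot FR [450.3 107.9 128. ] heater [-36.7   9.9 128. ]
foot rear [479.9 104.8 128. ] heater [ -8.4   0.3 128. ]
up rear top [474.2 103.5 163. ] heater [-14.3   0.4 163. ]
up rear L [473.9  97.3 163. ] heater [-15.9  -5.6 163. ]
up rear R [471.3 109.  163. ] heater [-15.9   6.4 163. ]
bar [483.7  72.5 112. ] heater [-11.8 -32.  112. ]
bar [529.1  80.9 112. ] heater [ 34.4 -33.7 112. ]
bar [506.9  70.7 112. ] heater [ 10.5 -38.8 112. ]
bar [504.1  82.7 112. ] heater [ 10.4 -26.5 112. ]
bar [469.4 136.  112. ] heater [-11.8  33.1 112. ]
bar [514.1 147.8 112. ] heater [ 34.4  34.9 112. ]
tube [480.3  51.4  87. ] heater [-19.7 -51.8  87. ]
tube [472.   87.8  87. ] heater [-19.8 -14.5  87. ]
tube [540.1  65.3  87. ] heater [ 41.7 -51.3  87. ]
tube [531.5 101.8  87. ] heater [ 41.3 -13.8  87. ]
coverF [448.2  97.5 126. ] heater [-41.    0.1 126. ]
rear hinge [553.  120.9  83. ] heater [66.4  0.1 83. ]
coverL [431.8 165.4 126. ] heater [-42.1  70.  126. ]
coverR [462.2  29.7 126. ] heater [-42.1 -69.1 126. ]
edge deck rear [574.  125.6  80. ] heater [87.9  0.1 80. ]
```

Call:
arm_command:
  deltas: "0.05 0.025 0 -0.001 0; 0.05 0.03 0 -0.001 0; 0.05 0.03 0 0 0; 0.05 0.02 0 0 0; 0.05 0.004 0 0 0"

```text
time_s: 3.58
eef_pos: [465.6, 100.2, 131.6]
ee_rot: [0.707, -0.078, 0.699, 0.075]
force: [-0.1, -0.1, 0.5]
grip_width: 50.1
```

```bash
python3 plan.py 464.7 101.4 133 1.791 55 f
```

```text
pos [465.6 100.2 131.6] yawerr 0.0035 dist 2.1 tilt [ 0.0112 -0.0032 -0.9999]
-0.0014 0.0014 -0.0006 -0.004
0.0000 0.0000 0.0000 -0.000
0.0000 0.0000 0.0000 -0.000
0.0000 0.0000 0.0000 -0.000
0.0000 0.0000 0.0000 -0.000
```

Call:
arm_command:
  deltas: "0.0 -0.0015 0.001 -0.0005 0; 0.0 0 0 0 0; 0 0 0 0 0; 0 0 0 0 0; 0 0 0 0 0"
  newtons: 25

```text
time_s: 4.2
eef_pos: [465.8, 101.6, 135.0]
ee_rot: [0.708, -0.078, 0.698, 0.075]
force: [2.4, 1.3, -9.3]
grip_width: 13.4
```

```bash
python3 plan.py 464.7 101.4 133 1.791 55 f
```

```text
pos [465.8 101.6 135. ] yawerr 0.0034 dist 2.4 tilt [ 0.0139 -0.0026 -0.9999]
0.0020 0.0000 -0.0012 -0.003
0.0000 0.0000 0.0000 -0.000
0.0000 0.0000 0.0000 -0.000
0.0000 0.0000 0.0000 -0.000
0.0000 0.0000 0.0000 -0.000
```

```bash
cat > arc.py <<'E'
import sys
from plan import *
step=float(sys.argv[1]); n=int(sys.argv[2]) if len(sys.argv)>2 else 5
s,M=st(); Hx=np.array([np.cos(.22),np.sin(.22)]);Hy=np.array([-Hx[1],Hx[0]]);hin=np.array([554.5,121.2])
p=s["eef_pos"]; a=-np.array(M[:,0])
g=p+19*a
d=g[:2]-hin; X=np.array([d@Hx,g[2]-83]); r0=np.hypot(91,71);th=np.arctan2(X[1],-X[0])-np.arctan2(71,91)
print("theta",th.round(3),"r",np.hypot(*X).round(1),r0.round(1),"lat",(d@Hy).round(1),"F",np.round(s["force"],1),"tau",np.round(s["wrist_torque"],2),"w",round(s["grip_width"],1),"tilt",M[:,0].round(3),"t",s["time_s"])
q=X
for i in range(n):
    t=th+step*(i+1); Y=np.array([-91*np.cos(t)+71*np.sin(t),91*np.sin(t)+71*np.cos(t)])
    v=Y-q;q=Y; w=np.array([*(v[0]*Hx),v[1]]); print("%.2f %.4f %.4f %.4f"%(t,*(M.T@w/1000)))
E
python3 arc.py 0.08
```

```text
theta 0.0 r 115.5 115.4 lat 0.4 F [ 2.4  1.3 -9.3] tau [ 0.54 -0.22  0.37] w 13.4 tilt [ 0.014 -0.003 -1.   ] t 4.2
0.08 -0.0069 -0.0000 0.0061
0.16 -0.0065 -0.0000 0.0066
0.24 -0.0059 -0.0000 0.0071
0.32 -0.0053 -0.0000 0.0075
0.40 -0.0047 -0.0000 0.0079
```

Call:
arm_command:
  deltas: "0 -0.007 0 0.006 0; 0 -0.0065 0 0.0065 0; 0 -0.006 0 0.007 0; 0 -0.0055 0 0.0075 0; 0 -0.0047 0 0.008 0"

```text
time_s: 4.82
eef_pos: [500.6, 109.6, 166.9]
ee_rot: [0.707, -0.078, 0.699, 0.075]
force: [-1.5, 2.2, -6.9]
grip_width: 13.6
```

```bash
python3 arc.py 0.1
```

```text
theta 0.415 r 116.9 115.4 lat 0.5 F [-1.5  2.2 -6.9] tau [0.53 0.69 0.18] w 13.6 tilt [ 0.011 -0.003 -1.   ] t 4.825
0.51 -0.0036 0.0000 0.0111
0.61 -0.0038 0.0000 0.0109
0.71 -0.0027 0.0000 0.0112
0.81 -0.0015 0.0000 0.0114
0.91 -0.0004 0.0000 0.0115
```

Call:
arm_command:
  deltas: "0 -0.004 0 0.011 0; 0 -0.0038 0 0.011 0; 0 -0.0027 0 0.0112 0; 0 -0.0015 0 0.0114 0; 0 -0.0004 0 0.0115 0"

```text
time_s: 5.45
eef_pos: [558.2, 122.8, 181.4]
ee_rot: [0.706, -0.078, 0.7, 0.075]
force: [-4.7, 2.5, -4.1]
grip_width: 13.4
```

```bash
python3 arc.py 0.1;python3 - <<'E'
from h import *
import cv2
c=eyes.read_camera("wrist"); cv2.imwrite("pics/w2.png",c["image"][:,:,::-1])
s=eyes.read_camera("scene"); cv2.imwrite("pics/s2.png",cv2.resize(s["image"][150:370,180:400,::-1],None,fx=2.6,fy=2.6))
E
```

```text
theta 0.94 r 117.5 115.4 lat 0.8 F [-4.7  2.5 -4.1] tau [0.52 1.23 0.1 ] w 13.4 tilt [ 0.01  -0.004 -1.   ] t 5.45
1.04 0.0031 0.0001 0.0114
1.14 0.0022 0.0001 0.0113
1.24 0.0033 0.0001 0.0111
1.34 0.0044 0.0001 0.0107
1.44 0.0054 0.0001 0.0102
```

View pics/s2.png

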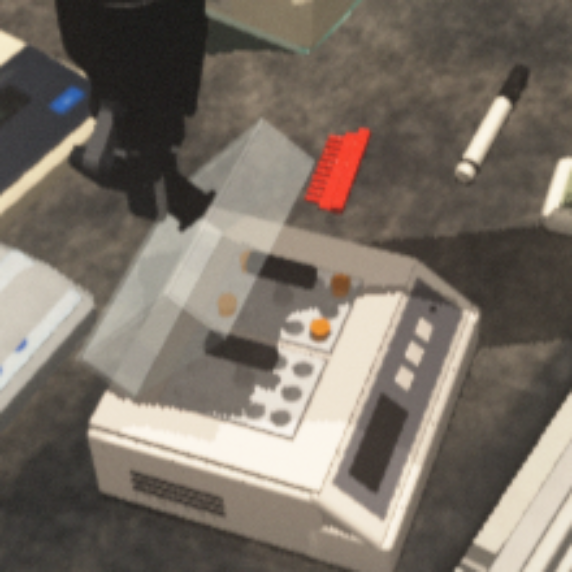

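View pics/w2.png

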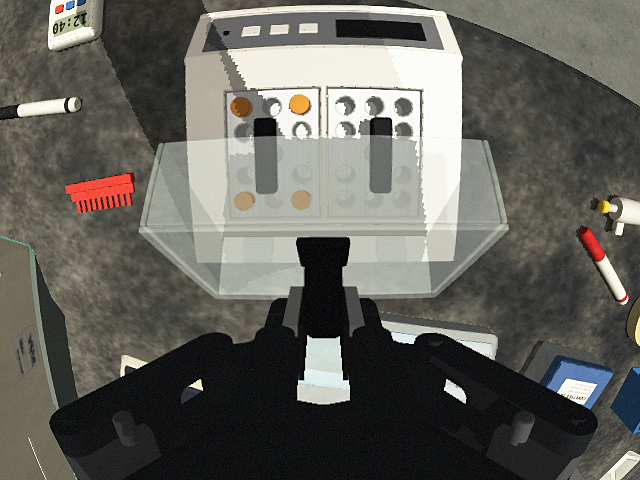

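Call:
arm_command:
  deltas: "0 0.0025 0 0.0114 0; 0 0.0022 0 0.0113 0; 0 0.0033 0 0.011 0; 0 0.0044 0 0.0107 0; 0 0.0054 0 0.010 0"

```text
time_s: 6.18
eef_pos: [615.1, 135.8, 165.0]
ee_rot: [0.708, -0.078, 0.698, 0.075]
force: [-3.5, 2.8, 2.3]
grip_width: 13.5
```

```bash
python3 arc.py 0.08;python3 - <<'E'
from h import *
import cv2
s=eyes.read_camera("scene"); cv2.imwrite("pics/s3.png",cv2.resize(s["image"][150:370,150:370,::-1],None,fx=2.6,fy=2.6))
E
```

```text
theta 1.46 r 118.5 115.4 lat 1.1 F [-3.5  2.8  2.3] tau [0.63 1.   0.03] w 13.5 tilt [ 0.014 -0.003 -1.   ] t 6.175
1.54 0.0079 0.0001 0.0059
1.62 0.0058 0.0001 0.0072
1.70 0.0064 0.0001 0.0067
1.78 0.0069 0.0001 0.0061
1.86 0.0074 0.0001 0.0056
```

View pics/s3.png

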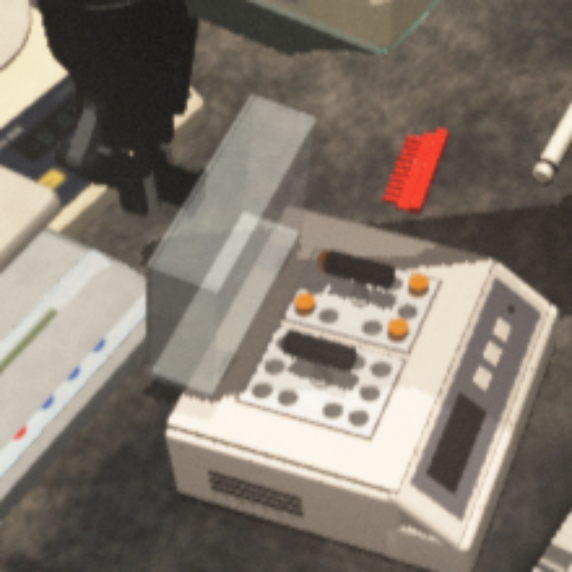

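Call:
arm_command:
  deltas: "0 0.0060 0 0.0065 0; 0 0.0058 0 0.0072 0; 0 0.0064 0 0.0067 0; 0 0.007 0 0.006 0; 0 0.003 0 0.0025 0"

```text
time_s: 6.85
eef_pos: [647.1, 143.1, 136.9]
ee_rot: [0.708, -0.078, 0.697, 0.075]
force: [-22.1, -5.4, 36.5]
grip_width: 13.6
```

```bash
python3 arc.py 0.06;python3 - <<'E'
from h import *
import cv2
s=eyes.read_camera("scene"); cv2.imwrite("pics/s4.png",cv2.resize(s["image"][150:370,150:370,::-1],None,fx=2.6,fy=2.6))
c=eyes.read_camera("wrist"); cv2.imwrite("pics/w4.png",c["image"][:,:,::-1])
E
```

```text
theta 1.824 r 119.6 115.4 lat 1.3 F [-22.1  -5.4  36.5] tau [-1.02  4.56 -0.05] w 13.6 tilt [ 0.016 -0.002 -1.   ] t 6.85
1.88 0.0082 0.0000 0.0006
1.94 0.0059 0.0000 0.0036
2.00 0.0061 0.0000 0.0033
2.06 0.0063 0.0000 0.0029
2.12 0.0065 0.0000 0.0025
```

View pics/s4.png

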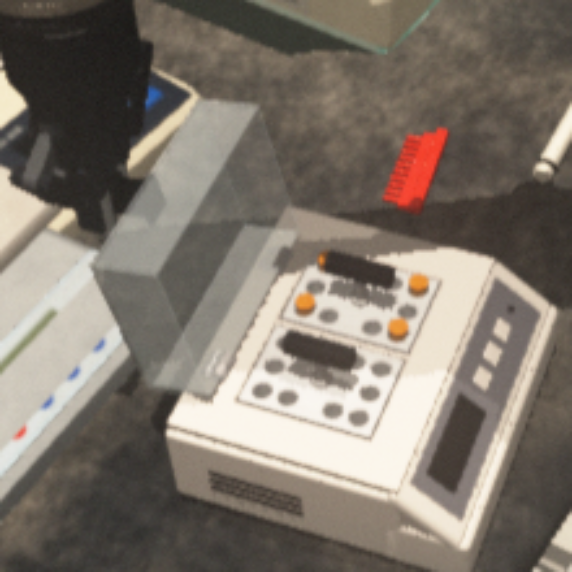

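View pics/w4.png

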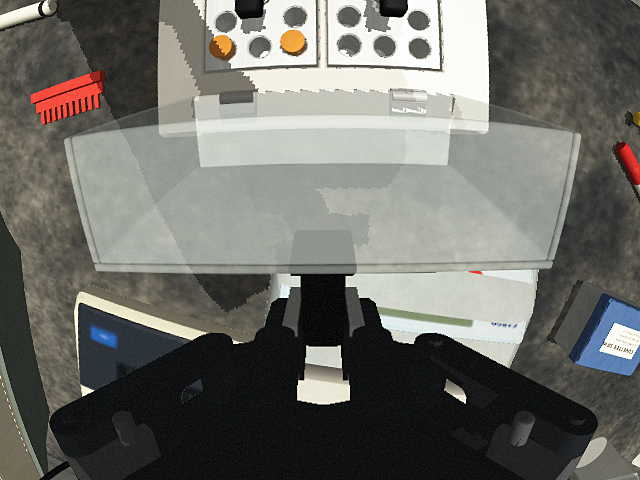

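Call:
arm_command:
  deltas: "0 -0.002 0 -0.0005 0; 0.045 0 0 0 0; 0.045 0 0 0 0; 0.045 0 0 0 0; 0.045 0 0 0 0"

```text
time_s: 7.58
eef_pos: [646.9, 141.1, 137.5]
ee_rot: [0.708, -0.078, 0.698, 0.074]
force: [0.1, 0.3, -0.2]
grip_width: 45.3
```

```bash
python3 arc.py 0.06 1
```

```text
theta 1.817 r 119.5 115.4 lat -0.6 F [ 0.1  0.3 -0.2] tau [0.   0.01 0.02] w 45.3 tilt [ 0.016 -0.004 -1.   ] t 7.575
1.88 0.0081 0.0001 0.0007
```

Call:
arm_command:
  deltas: "0.045 -0.02 0 0 0; 0.045 -0.03 0 0 0; 0.045 -0.03 0 0 0; 0.045 -0.02 0 0 0; 0.045 -0.005 0 0 0"

```text
time_s: 8.2
eef_pos: [645.4, 142.0, 250.1]
ee_rot: [0.709, -0.078, 0.697, 0.074]
force: [0.2, -0.1, -0.7]
grip_width: 44.9
```

```bash
python3 plan.py 505.9 76.5 240 1.791 40 f;python3 - <<'E'
from h import *
import cv2,pickle
c=eyes.read_camera("wrist"); cv2.imwrite("pics/w5.png",c["image"][:,:,::-1])
s=eyes.read_camera("scene"); cv2.imwrite("pics/s5.png",cv2.resize(s["image"][150:370,150:370,::-1],None,fx=2.6,fy=2.6))
pickle.dump((dict(c),dict(s)),open("v5.pkl","wb"))
E
```

```text
pos [645.4 142.  250.1] yawerr 0.0043 dist 154.5 tilt [ 0.0175 -0.0032 -0.9998]
0.0020 -0.0088 -0.0390 -0.004
0.0020 -0.0086 -0.0390 -0.000
0.0020 -0.0086 -0.0390 -0.000
0.0018 -0.0074 -0.0336 -0.000
0.0000 0.0000 0.0000 -0.000
```

View pics/s5.png

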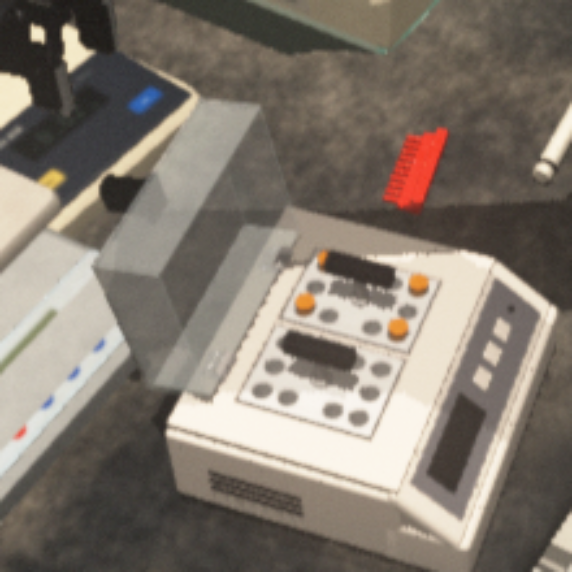

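View pics/w5.png

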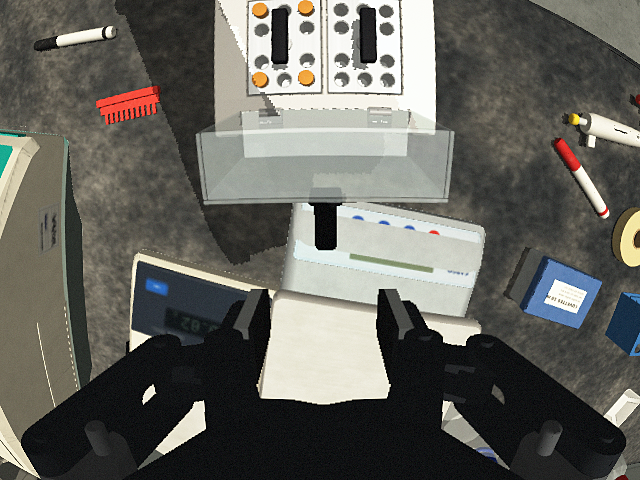

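```bash
python3 - <<'E'
from h import *
import pickle,cv2
c,s=pickle.load(open("v5.pkl","rb"))
Hx=np.array([np.cos(.22),np.sin(.22)]);Hy=np.array([-Hx[1],Hx[0]]);hin=np.array([554.5,121.2])
im=cv2.resize(s["image"][150:370,150:370,::-1],None,fx=2.6,fy=2.6).copy()
for th,col in ((1.75,(0,0,255)),(1.6,(255,0,0))):
  for y in(-72,72):
    pts=[]
    for X,Z in((0,0),(-110,0),(-110,43),(0,43)):
        x=X*np.cos(th)+Z*np.sin(th);z=-X*np.sin(th)+Z*np.cos(th)
        u,v=proj(s,[*(hin+x*Hx+y*Hy),83+z-3]); pts.append(((u-150)*2.6,(v-150)*2.6))
    cv2.polylines(im,[np.int32(pts)],True,col,1)
cv2.imwrite("pics/s5o.png",im)
E
```

View pics/s5o.png

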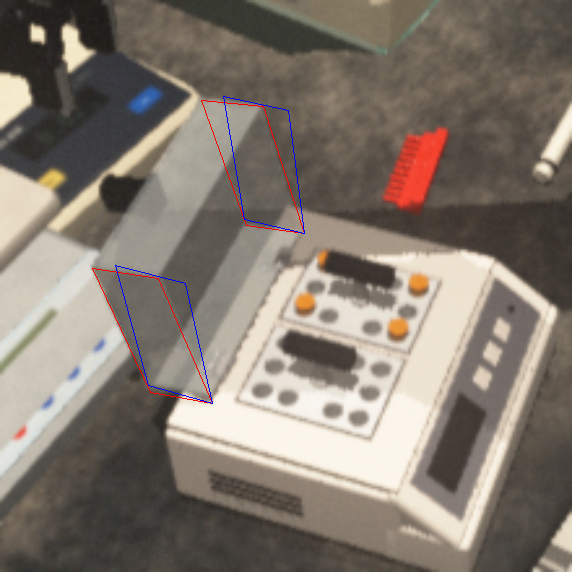

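Call:
arm_command:
  deltas: "0.045 0.001 -0.0088 -0.036 -0.004; 0.045 0.001 -0.0086 -0.039 0; 0.045 0.001 -0.0086 -0.039 0; 0.045 0.001 -0.007 -0.033 0; 0.045 0 0 0 0"

```text
time_s: 8.93
eef_pos: [502.1, 74.7, 236.4]
ee_rot: [0.705, -0.079, 0.701, 0.076]
force: [0.2, -0.3, 0.1]
grip_width: 45.2
```

```bash
python3 plan.py 505.9 76.5 240 1.791 40 f;python3 - <<'E'
from h import *
import cv2,pickle
c=eyes.read_camera("wrist"); cv2.imwrite("pics/w6.png",c["image"][:,:,::-1])
pickle.dump(dict(c),open("v6.pkl","wb"))
E
```

```text
pos [502.1  74.7 236.4] yawerr 0.0006 dist 5.5 tilt [ 0.007 -0.004 -1.   ]
-0.0036 0.0009 0.0041 -0.001
0.0000 0.0000 0.0000 -0.000
0.0000 0.0000 0.0000 -0.000
0.0000 0.0000 0.0000 -0.000
0.0000 0.0000 0.0000 -0.000
```

View pics/w6.png

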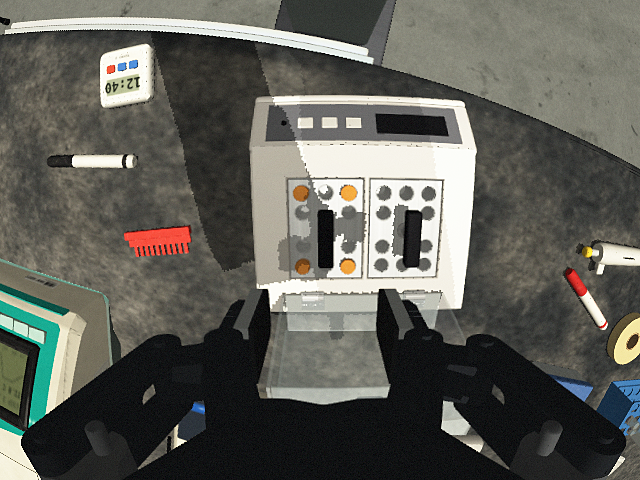

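```bash
python3 - <<'E'
from h import *
import pickle,cv2
np.set_printoptions(precision=1,suppress=True)
c=pickle.load(open("v6.pkl","rb"))
g=cv2.cvtColor(c["image"],cv2.COLOR_RGB2GRAY)[195:285,300:345]
m=(g<35).astype('uint8');n,l,s,ce=cv2.connectedComponentsWithStats(m);i=1+np.argmax(s[1:,4]);print(s[i],ce[i]);x,y,w,h=s[i][:4]
a=onz(c,300+x+w/2,195+y,108,True);b=onz(c,300+x+w/2,195+y+h,114,True);L=onz(c,300+x,239,114,True);R=onz(c,300+x+w,239,114,True)
print(a,b,L,R,(a+b)/2,(L+R)/2)
E
```

```text
[ 18  15  15  58 864] [25.  43.5]
[485.7  72.  108. ] [528.1  81.5 114. ] [507.1  71.1 114. ] [504.6  81.9 114. ] [506.9  76.8 111. ] [505.9  76.5 114. ]
```

Call:
arm_command:
  deltas: "0.045 0.01 0.001 0.004 0; 0.045 0.025 0 0 0; 0.045 0.03 0 0 0; 0.045 0.03 0 0 0; 0.045 0.015 0 0 0"

```text
time_s: 9.6
eef_pos: [511.3, 80.1, 120.0]
ee_rot: [0.705, -0.078, 0.7, 0.078]
force: [0.2, 0.7, 0.8]
grip_width: 45.2
```

```bash
python3 plan.py 506.2 76.6 89 1.791 18 f
```

```text
pos [511.3  80.1 120. ] yawerr -0.0015 dist 31.6 tilt [ 6.8e-03  5.0e-04 -1.0e+00]
0.0176 -0.0013 -0.0034 0.002
0.0133 -0.0010 -0.0025 -0.000
0.0000 0.0000 0.0000 -0.000
0.0000 0.0000 0.0000 -0.000
0.0000 0.0000 0.0000 -0.000
```

Call:
arm_command:
  deltas: "0.045 0.005 -0.0022 -0.0055 0; 0.045 0.010 0 0 0; 0.045 0.010 0 0 0; 0.045 0.004 0 0 0; 0.045 0 0 0 0"

```text
time_s: 10.22
eef_pos: [507.2, 77.4, 89.3]
ee_rot: [0.705, -0.078, 0.7, 0.079]
force: [0.3, -0.8, 0.9]
grip_width: 45.0
```

```bash
python3 plan.py 506.2 76.6 89 1.791 18 f
```

```text
pos [507.2  77.4  89.3] yawerr -0.0022 dist 1.4 tilt [ 0.007   0.0012 -1.    ]
0.0003 -0.0006 -0.0012 0.002
0.0000 0.0000 0.0000 -0.000
0.0000 0.0000 0.0000 -0.000
0.0000 0.0000 0.0000 -0.000
0.0000 0.0000 0.0000 -0.000
```

Call:
arm_command:
  deltas: "0 0 -0.0006 -0.001 0; 0 0 0 0 0; 0 0 0 0 0; 0 0 0 0 0; 0 0 0 0 0"
  newtons: 70

```text
time_s: 10.85
eef_pos: [506.7, 76.7, 90.1]
ee_rot: [0.706, -0.078, 0.7, 0.079]
force: [1.1, 0.3, -2.8]
grip_width: 10.7
```

```bash
python3 plan.py 506.2 76.6 89 1.791 18 f; python3 - <<'E'
from h import *
import cv2,pickle
s=sensors.observe();print(s["force"],s["wrist_torque"],s["grip_width"])
c=eyes.read_camera("wrist"); cv2.imwrite("pics/w7.png",c["image"][:,:,::-1])
E
```

```text
pos [506.7  76.7  90.1] yawerr -0.0021 dist 1.2 tilt [ 0.0082  0.0014 -1.    ]
0.0011 -0.0000 -0.0005 0.002
0.0000 0.0000 0.0000 -0.000
0.0000 0.0000 0.0000 -0.000
0.0000 0.0000 0.0000 -0.000
0.0000 0.0000 0.0000 -0.000
[ 1.14931405  0.29948872 -2.81928369] [ 0.20815576 -0.07852706 -0.04425346] 10.667763262198863
```

View pics/w7.png

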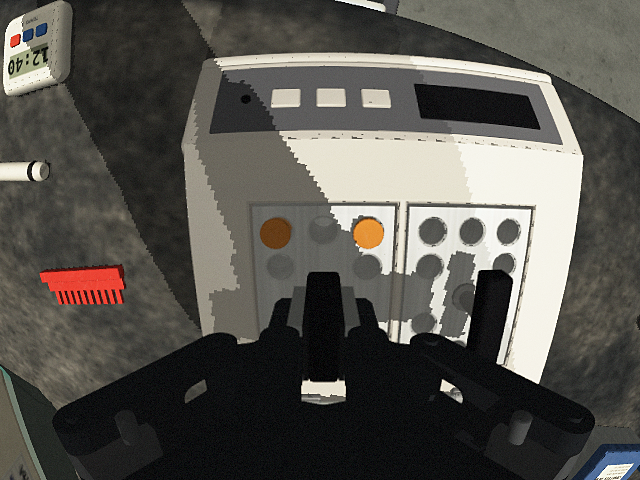

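Call:
arm_command:
  deltas: "0 -0.002 0 0 0; 0 -0.004 0 0 0; 0 -0.004 0 0 0; 0 -0.004 0 0 0; 0 -0.004 0 0 0"

```text
time_s: 11.52
eef_pos: [505.7, 76.3, 108.7]
ee_rot: [0.705, -0.078, 0.7, 0.078]
force: [0.7, -0.6, -5.7]
grip_width: 10.3
```

```bash
python3 plan.py 506.7 76.7 218 1.789 5 f; python3 - <<'E'
from h import *
s=sensors.observe();print(s["force"],s["wrist_torque"],s["grip_width"])
E
```

```text
pos [505.7  76.3 108.7] yawerr -0.0039 dist 109.3 tilt [ 6.5e-03  9.0e-04 -1.0e+00]
-0.0050 0.0000 0.0001 0.004
-0.0050 0.0000 0.0001 -0.000
-0.0050 0.0000 0.0001 -0.000
-0.0050 0.0000 0.0001 -0.000
-0.0050 0.0000 0.0001 -0.000
[ 0.66324465 -0.60309748 -5.66699202] [ 0.02737019 -0.04410425 -0.04676986] 10.282124465477143
```

Call:
arm_command:
  deltas: "0 -0.005 0.0002 0.0008 0; 0 -0.006 0 0.0001 0; 0 -0.006 0 0.0001 0; 0 -0.006 0 0.0001 0; 0 -0.006 0 0 0"

```text
time_s: 12.15
eef_pos: [506.6, 76.7, 139.9]
ee_rot: [0.705, -0.078, 0.7, 0.078]
force: [-0.1, 0.3, -5.7]
grip_width: 10.4
```

```bash
python3 plan.py 506.7 76.7 218 1.789 5 f; python3 - <<'E'
from h import *
import cv2
s=sensors.observe();print(s["force"],s["wrist_torque"],s["grip_width"])
s=eyes.read_camera("scene"); cv2.imwrite("pics/s8.png",cv2.resize(s["image"][150:370,150:370,::-1],None,fx=2.6,fy=2.6))
E
```

```text
pos [506.6  76.7 139.9] yawerr -0.0041 dist 78.1 tilt [ 6.6e-03  9.0e-04 -1.0e+00]
-0.0050 -0.0000 0.0000 0.004
-0.0050 -0.0000 0.0000 -0.000
-0.0050 -0.0000 0.0000 -0.000
-0.0050 -0.0000 0.0000 -0.000
-0.0050 -0.0000 0.0000 -0.000
[-0.05901508  0.29736184 -5.73680699] [0.07665358 0.03544238 0.03062261] 10.427663976242117
```

View pics/s8.png

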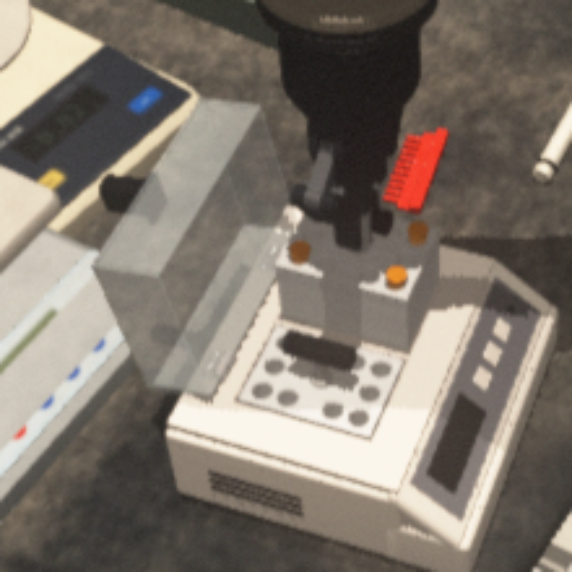

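Call:
arm_command:
  deltas: "0 -0.008 0 0 0; 0 -0.009 0 0 0; 0 -0.009 0 0 0; 0 -0.009 0 0 0; 0 -0.006 0 0 0"

```text
time_s: 12.82
eef_pos: [506.5, 76.8, 184.5]
ee_rot: [0.705, -0.078, 0.7, 0.078]
force: [0.5, -0.1, -6.1]
grip_width: 10.4
```

```bash
python3 plan.py 506.7 76.7 218 1.789 7 f
```

```text
pos [506.5  76.8 184.5] yawerr -0.0042 dist 33.5 tilt [ 7.5e-03  8.0e-04 -1.0e+00]
-0.0070 -0.0000 0.0001 0.004
-0.0070 -0.0000 0.0001 -0.000
-0.0070 -0.0000 0.0001 -0.000
-0.0070 -0.0000 0.0001 -0.000
-0.0055 -0.0000 0.0001 -0.000
```

Call:
arm_command:
  deltas: "0 -0.008 0 0 0; 0 -0.008 0 0 0; 0 -0.008 0 0 0; 0 -0.006 0 0 0; 0 -0.001 0 0 0"

```text
time_s: 13.45
eef_pos: [506.3, 76.8, 218.0]
ee_rot: [0.705, -0.079, 0.7, 0.078]
force: [-0.1, -0.8, -6.2]
grip_width: 10.8
```

```bash
python3 plan.py 506.7 76.7 218 1.789 7 f;python3 - <<'E'
from h import *
import cv2,pickle
s=sensors.observe();print(s["force"],s["wrist_torque"],s["grip_width"],abs(s["joint_velocities"]).max())
s=eyes.read_camera("scene"); cv2.imwrite("pics/s9.png",cv2.resize(s["image"][150:370,150:370,::-1],None,fx=2.6,fy=2.6))
c=eyes.read_camera("wrist"); cv2.imwrite("pics/w9.png",c["image"][:,:,::-1])
pickle.dump((dict(c),dict(s)),open("v9.pkl","wb"))
E
```

```text
pos [506.3  76.8 218. ] yawerr -0.0042 dist 0.4 tilt [ 7.8e-03  8.0e-04 -1.0e+00]
-0.0000 -0.0002 0.0004 0.004
0.0000 0.0000 0.0000 -0.000
0.0000 0.0000 0.0000 -0.000
0.0000 0.0000 0.0000 -0.000
0.0000 0.0000 0.0000 -0.000
[-0.12477546 -0.82453306 -6.23222044] [-0.02589245  0.05661384 -0.00122124] 10.761163209555926 0.014781465104368985
```

View pics/s9.png

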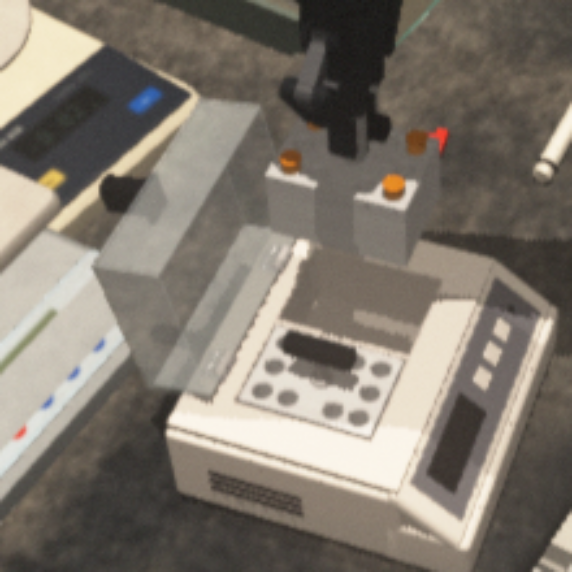

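View pics/w9.png

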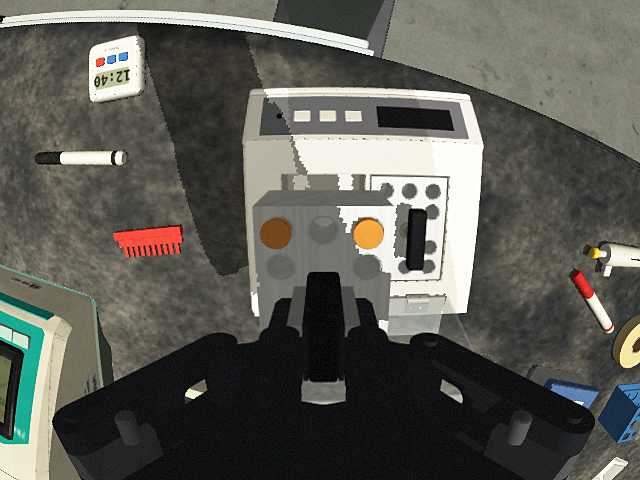

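Call:
arm_command:
  deltas: "0 0 0 0 0; 0 0 0 0 0; 0 0 0 0 0; 0 0 0 0 0; 0 0 0 0 0"

```text
time_s: 14.18
eef_pos: [505.7, 76.7, 216.8]
ee_rot: [0.705, -0.079, 0.701, 0.079]
force: [-0.1, -0.2, -6.1]
grip_width: 10.6
```

```bash
python3 - <<'E'
from h import *
from bench import job
s=sensors.observe();print(s["eef_pos"],s["force"],s["grip_width"],abs(s["joint_velocities"]).max())
print(job.job_done())
E
```

```text
[505.70590006  76.71930027 216.78511757] [-0.08712005 -0.1864345  -6.08106638] 10.589437255035971 0.00272958959416174
the job is handed in; nothing more can be done
None
```

I swung the cover open to its stop, gripped the loaded block by its bar with 70 N, and lifted it straight up out of its well. I handed the job in at about 14.2 s while still holding it.

**Final checks:**
- **Cover:** in the scene image after release, the cover lies on the outline drawn for 1.75 rad.
- **Height:** the lift was about 127 mm from the grasp, which puts the block's underside roughly 79 mm above the deck, over the heater.
- **Hold:** the load on the wrist is steady at about 6 N, and the joints were nearly still (0.003 rad/s at most).
- **Level:** the front tubes are at the same wrist-image positions (within a pixel) as before the lift, so I saw no slip or tilt. The tool itself leans about 0.4°.
- **Tubes:** all four are still in the block, though the rear-left one is mostly hidden in the last scene image. The rear tubes do not show in the wrist image.
- **Other things:** the empty block is still in its well, and the timer and marker were not touched.

**Two readings to note:**
- When the cover met its stop, the wrist force briefly reached about 43 N. That was through the pads holding the tab, and I backed off at once.
- The opening on the bar read about 10.6 mm instead of the nominal 12 mm, but the grip held.

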